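Fetch the sauce cup from behind the squeeze bottles

TASK

The green-lidded sauce cup behind the two squeeze bottles is wanted for the takeaway order: first stand both bottles aside in the blue side tray, leaving the cup where it is, then set the cup in the empty compartment of the cardboard carry tray. Only when the cup is in there, put the bottles back, each standing wholly on the coaster of its own colour. Keep bottles and cup upright, set them down rather than dropping them, and leave the shaker and the ramekin alone.

Things in the scene. Friction and masses are not known exactly. Their poses are not given: they have to be found in the camera images.
- red_bottle: red plastic squeeze bottle, loose, standing upright on the red coaster; round body 54 mm diameter and 100 mm high, on it a screw collar 34 mm diameter up to 108 mm and a short white nozzle up to 126 mm; about 0.25 kg. Origin at the centre of its underside, z up along the bottle.
- yellow_bottle: yellow plastic squeeze bottle, loose, standing upright on the yellow coaster; round body 54 mm diameter and 100 mm high, on it a screw collar 34 mm diameter up to 108 mm and a short white nozzle up to 126 mm; about 0.25 kg. Origin at the centre of its underside, z up along the bottle.
- sauce_cup: white round sauce cup with a flat green lid, loose, upright on the black mat, behind (on the mat's +x side of) the two bottles; 58 mm diameter (lid 60 mm), 58 mm high with the 8 mm lid, about 0.1 kg. Its side is about 15 mm from the bottles, which leave no room for a gripper. Origin at the centre of its underside, z up.
- red_coaster: fixed round red coaster, 84 mm diameter, 4 mm thick, lying on the black mat (its top is 8 mm above the counter); home of the red bottle. Origin at the centre of its underside, z up.
- yellow_coaster: fixed round yellow coaster, 84 mm diameter, 4 mm thick, lying on the black mat (its top is 8 mm above the counter); home of the yellow bottle. Origin at the centre of its underside, z up.
- station: fixed black rubber mat, 190 mm (its x) by 220 mm (its y), 4 mm thick, carrying coasters, bottles and cup. The coasters lie side by side along its y, 100 mm apart, red to either side, centred at 25 mm to its -x side; the cup stands about 30 mm to its +x side, about midway in y. Origin at the centre of its underside, x away from the robot, turned by up to 0.3 rad.
- side_tray: fixed shallow blue plastic side tray for parking, outside 240 mm (its x) by 140 mm (its y), rim 16 mm high, wall and floor 4 mm thick (inside 232 by 132 mm, its floor 4 mm above the counter), empty; to the left or right of the mat. Origin at the centre of its underside, z up. The bottles fit side by side along its x.
- compartment (a point): the empty compartment of the fixed brown cardboard carry tray, which lies on the other side of the mat: this point is the centre of the compartment's floor, 4 mm above the counter. The compartment is 94 mm (its x) by 92 mm (its y) inside, walls 25 mm high and 4 mm thick; the other compartment, on its +x side, holds a round foil dish 23 mm high, fixed. z up.
- shaker: bystander: loose glass shaker with dark steel top, 42 mm diameter, 74 mm high, on the counter beyond the mat. Origin at the centre of its underside.
- ramekin: bystander: loose small white open ramekin, rim 70 mm diameter, 40 mm high, on the counter beyond the mat. Origin at the centre of its underside.
Things that resemble listed ones, but are neither listed nor needed, are in the scene too. There is more than one size of the sauce_cup; the one meant has the size given above. Several things have the shape of the yellow_bottle; the one meant has the colours described above.

How it is judged:
By the outcome, as a careful person would: the job done as asked, in the order asked, and still so for the second after the job is handed in, with the robot touching nothing.
It also fails if it takes over 115 s, if anything falls off the work surface, if the arm or the gripper's body presses on something with over 40 N, if the wrist force passes 120 N, or if a joint passes its speed limit or range.

ROBOT

A 7-joint arm with a two-finger parallel gripper is mounted at the origin on the work surface. World frame = base frame: x ahead of the robot, y to its left, z up, the work surface at z = 0. Lengths are in m, angles in rad, forces in N, time in s.
With the tool pointing down it reaches from about 0.425 to 0.975 m from the base axis. Payload 16.7 kg.
Tool frame: the origin (TCP) lies between the finger pads; the fingertips stand 14 mm ahead of it and the grasp point (between the pads) lies 5 mm behind it (ctrl.tcp_to_tips is the distance from the TCP to the fingertips, in m); z points along the fingers, y is the line along which they close (so a half turn about z gives the same grasp; the last joint's range is limited). The gripper opens to 85 mm and grips with 20 to 120 N. Pads are 22 mm wide; open, the fingers measure 114 mm over their backs; the gripper's body (76 mm by 85 mm) begins 54 mm behind the grasp point. The pads swing forward as they close: fully open they stand 13 mm farther back than shut.
Start: joints at [-1.438, 0.426, 0.074, 1.606, -0.034, 1.111, -0.067], TCP at [0.188, 0.648, 0.223] pointing down, gripper open.
Joint ranges: [-2.85, 2.85], [-0.5, 2.14], [-1.23, 1.37], [0.21, 2.46], [-1.02, 4.16], [0.16, 2.05], [-2.73, 2.73]. Speed limits (rad/s): [1.89, 1.89, 2.39, 2.39, 3.01, 3.01, 3.01].

INTERFACE

Orientations are given as [roll, pitch, yaw] about the fixed x, y, z axes, in that order (R = Rz(yaw) Ry(pitch) Rx(roll)).
In Python, from station import readout, cams, ctrl gives the robot as it stands.
- The arm moves only by the shell command python3 -m jog 'ROWS' [FORCE]. ROWS is JSON, a list that holds one entry, the list of rows, each a list of 5 numbers: the finger opening in cm, from 0 to 8.54, then the shift along the tool's x, y, z in cm, then the turn about the tool's z in degrees. In form: [[[hand, dx, dy, dz, roll], ...]]. A call has 1 to 8 rows; each row shifts and turns the commanded pose from where the row before left it, along the tool's axes as they then stand; what a row does not reach is not made up. A row lasts 1/8 s, in which the tool goes at most 62.5 mm and 10.7 degrees, less where a joint would pass 70% of its speed; a pose out of reach is approached as far as the arm can. A call is refused whole if a number of a shift passes 6.25 or a number of a turn 10.7, either way. A call with a gripper value outside its range is refused whole. The fingers move at their own pace and stop on an object; FORCE is the grip in N (left out, the last holds). Time passes only in rows, so rows that do not move let the fingers close. It gives the time, the measured TCP pose, the force, the opening and the grip force at its end, in the units of the state.
- readout.state(): the state, without advancing time (a new reading comes with each control period).
- cams.get_image(name): name is "side" or "top" or "wrist"; returns a dict with "color" (420x560x3 uint8, red, green, blue), "fx", "fy", "cx", "cy" (pixels), "view" (4x4, takes a point from world to camera coordinates). Camera axes: x right, y down, z forward; pixel columns grow to the right and rows downward; lengths in m; the calibration is good to about 2 mm. A picture is of the moment at which its call begins. There is no depth.
- ctrl.job_done(): hands the job in; it is judged then, once.
The state is a dict: "clock": time; "joint_pos": joint angles; "qd": joint speeds; "joint_torque": joint torques, N m; "position": TCP position; "tool_rot": TCP orientation; "ft_force": force on the tool from outside, world axes, zero at the start; "ft_torque": the same for the moment, N m; "grip_width": finger opening in m; "finger_force": force on a finger pad.
Only numpy, scipy, OpenCV 4.12 (cv2) and the standard library are available. Lean on these libraries where they do the work, as an engineer would, in place of code of your own. Each camera call takes 0.05 s, during which the arm holds its last target. There are 200 camera calls.

## Working session

There is one attempt and no reset: what is moved stays moved. The work goes in short steps, Python scripts to look and compute and a shell command to move; the robot and the scene stay as the last step left them, time stands still between calls to the robot, and variables do not carry over. Pictures are saved under pics/ and viewed, at most 14 in all, crops included, and the job is handed in when it is done.

```bash
mkdir -p pics; python3 - <<'E'
from station import readout,cams,ctrl
import cv2
s=readout.state();print(s)
for n in("top","side"):
    d=cams.get_image(n);cv2.imwrite(f"pics/{n}0.png",d["color"][:,:,::-1]);print(n,d["fx"],d["fy"],d["cx"],d["cy"],d["view"])
E
```

```text
{'clock': 0.0, 'joint_pos': array([-1.43747737,  0.42675875,  0.07383711,  1.60661952, -0.03407925,
        1.11077843, -0.06711662]), 'qd': array([ 0.0019795 ,  0.00067834, -0.00027044,  0.00145262,  0.00048602,
       -0.00037086, -0.00056782]), 'joint_torque': array([ 7.80142473e-04, -9.49809051e+01,  3.76073375e+00, -4.63531387e+01,
        1.91892794e-02,  1.00081347e-02,  9.50217270e-06]), 'position': array([0.18827777, 0.64777287, 0.22208683]), 'tool_rot': array([-3.14029223e+00,  1.11699040e-04,  2.85874687e+00]), 'ft_force': array([-0.23158933, -0.15848511,  0.07887987]), 'ft_torque': array([0.02017335, 0.04451322, 0.00068069]), 'finger_force': 0.0, 'grip_width': 0.0853329902454142}
top 389.5984147407995 389.5984147407995 286.90562411491464 209.7201053773523 [[ 0.1225723  -0.99245208 -0.00386063 -0.05226866]
 [-0.9697552  -0.11894002 -0.21313872  0.56328443]
 [ 0.21107078  0.02986877 -0.97701432  0.65381336]
 [ 0.          0.          0.          1.        ]]
side 417.70135515893156 417.70135515893156 283.7832278233554 211.75545663439388 [[-0.97802782 -0.20806997  0.01297993  0.56401304]
 [-0.12005997  0.51125118 -0.85100402  0.11901188]
 [ 0.17043238 -0.83386397 -0.52499875  0.90187325]
 [ 0.          0.          0.          1.        ]]
```

View pics/top0.png

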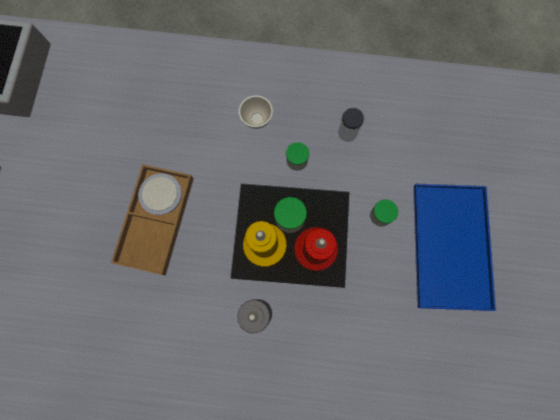

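View pics/side0.png

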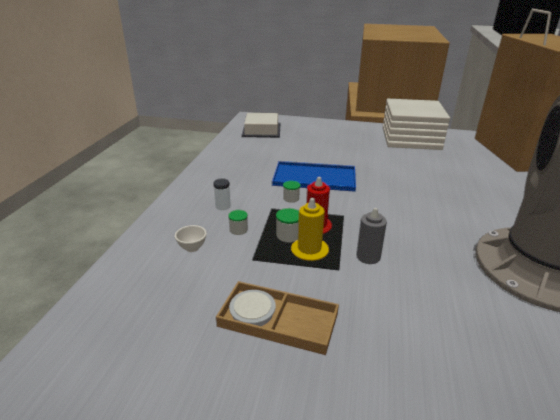

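The top view shows the mat at about (291,236), yellow bottle with nozzle at (260,236), red bottle with nozzle at (321,242), and the large green lid at (290,213). Smaller lids at (297,154) and (386,212) are decoys, as is the grey bottle at (253,316). The blue tray is on the right at about (453,246) and the carry tray on the left, with its empty compartment at about (146,245). The side view agrees.

```bash
cat > h.py <<'E'
import numpy as np,cv2
from station import readout,cams,ctrl
def K(d): return d["fx"],d["fy"],d["cx"],d["cy"]
def ray(d,p):
    fx,fy,cx,cy=K(d);V=np.array(d["view"]);R=V[:3,:3]
    return -R.T@V[:3,3], R.T@np.array([(p[0]-cx)/fx,(p[1]-cy)/fy,1])
def onz(d,p,z):
    o,v=ray(d,p);return o+v*(z-o[2])/v[2]
def proj(d,P):
    fx,fy,cx,cy=K(d);V=np.array(d["view"]);c=V[:3,:3]@P+V[:3,3];return np.array([fx*c[0]/c[2]+cx,fy*c[1]/c[2]+cy])
def tri(d1,p1,d2,p2):
    A=[];b=[]
    for d,p in((d1,p1),(d2,p2)):
        o,v=ray(d,p);v/=np.linalg.norm(v);M=np.eye(3)-np.outer(v,v);A.append(M);b.append(M@o)
    return np.linalg.lstsq(np.vstack(A),np.hstack(b),rcond=None)[0]
def mask(img,lo,hi):
    return cv2.inRange(cv2.cvtColor(img,cv2.COLOR_RGB2HSV),np.array(lo),np.array(hi))
def blobs(m,amin=60):
    n,l,s,c=cv2.connectedComponentsWithStats(m)
    return [(c[i].round(1),s[i],(l==i).astype(np.uint8)*255) for i in range(1,n) if s[i][4]>=amin]
def rectz(d,m,z):
    """min-area rectangle of a mask lifted on plane z"""
    pts=np.argwhere(m)[:,::-1]; h=cv2.convexHull(pts.astype(np.int32))[:,0]
    P=np.array([onz(d,p,z)[:2] for p in h])
    return cv2.minAreaRect((P*1000).astype(np.float32))
def circz(d,m,z):
    h=cv2.convexHull(np.argwhere(m)[:,::-1].astype(np.int32))[:,0]
    P=np.array([onz(d,p,z)[:2] for p in h]);A=np.c_[2*P,np.ones(len(P))]
    c=np.linalg.lstsq(A,(P**2).sum(1),rcond=None)[0];return c[:2],2*np.sqrt(c[2]+c[:2]@c[:2])
E
python3 - <<'E'
from h import *
np.set_printoptions(precision=4,suppress=True)
T=cams.get_image("top");S=cams.get_image("side")
for d,n in((T,'top'),(S,'side')):
    im=d["color"]
    for c,s,m in blobs(mask(im,(50,100,50),(80,255,255))): 
        print(n,'green',c,s[4],[ (z,*circz(d,m,z)) for z in (.062,.045)])
    b=max(blobs(mask(im,(105,120,40),(130,255,255))),key=lambda t:t[1][4]); print(n,'blue',b[0],b[1][4],[rectz(d,b[2],z) for z in(.016,.0)])
    for nm,lo,hi in(('brown',(5,100,40),(18,220,200)),('black',(0,0,0),(180,255,28)),('yel',(20,150,60),(32,255,255)),('red',(0,180,60),(4,255,255))):
        for c,s,m in blobs(mask(im,lo,hi),200):
            print(n,nm,c,s, rectz(d,m,.029 if nm=='brown' else .004))
c=cv2.resize(T["color"][160:300,100:380],None,fx=2.8,fy=2.8,interpolation=cv2.INTER_CUBIC)
e=cv2.resize(S["color"][165:265,230:350],None,fx=5,fy=5,interpolation=cv2.INTER_CUBIC)
cv2.imwrite("pics/c1.png",c[:,:,::-1]);cv2.imwrite("pics/c2.png",e[:,:,::-1])
E
```

```text
top green [297.1 153.2] 409 [(0.062, array([0.6763, 0.0112]), np.float64(0.04378341856927977)), (0.045, array([0.6827, 0.0116]), np.float64(0.044851857228295045))]
top green [289.9 212.4] 854 [(0.062, array([0.561 , 0.0111]), np.float64(0.06065288304373339)), (0.045, array([0.5646, 0.0114]), np.float64(0.06213298412180282))]
top green [385.5 211. ] 449 [(0.062, array([ 0.5849, -0.1621]), np.float64(0.043731890834674055)), (0.045, array([ 0.589, -0.166]), np.float64(0.044799072071927064))]
top blue [453.2 247.5] 9300 [((545.7962646484375, -305.0480041503906), (238.58322143554688, 142.4713592529297), 4.926768779754639), ((548.6217041015625, -311.5252990722656), (243.723388671875, 145.5408172607422), 4.926766395568848)]
top brown [149.6 230. ] [ 112  165   80  109 3876] ((525.4464111328125, 270.36077880859375), (103.65746307373047, 196.46958923339844), 84.17713165283203)
top black [ 6.6 49.9] [  0  26  21  67 746] ((841.8374633789062, 657.6436157226562), (162.70240783691406, 43.85960388183594), 15.985485076904297)
top black [324.6 213.6] [302 191  45  53 687] ((573.1314086914062, -55.10
[... 1603 characters left out ...]
8] ((-1310.4237060546875, -5443.48095703125), (4232.2783203125, 801.9673461914062), 72.6161117553711)
side black [536.6  23.3] [525  12  22  21 329] ((-1207.8289794921875, -4435.19873046875), (1867.1756591796875, 150.29046630859375), 72.86802673339844)
side black [548.1 138.6] [537 107  23  63 750] ((-269.5472106933594, -877.89892578125), (764.8093872070312, 53.291107177734375), 69.34502410888672)
side yel [310.2 234.7] [ 291  203   38   58 1490] ((520.6409912109375, -24.7132568359375), (84.4115982055664, 245.11248779296875), 10.841886520385742)
side red [320.8 201. ] [308 184  24  49 382] ((511.7626037597656, -138.12948608398438), (56.729469299316406, 245.63548278808594), 9.186423301696777)
```

View pics/c1.png

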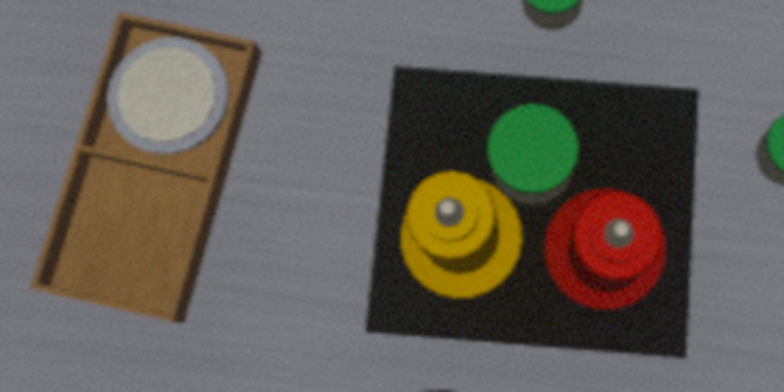

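View pics/c2.png

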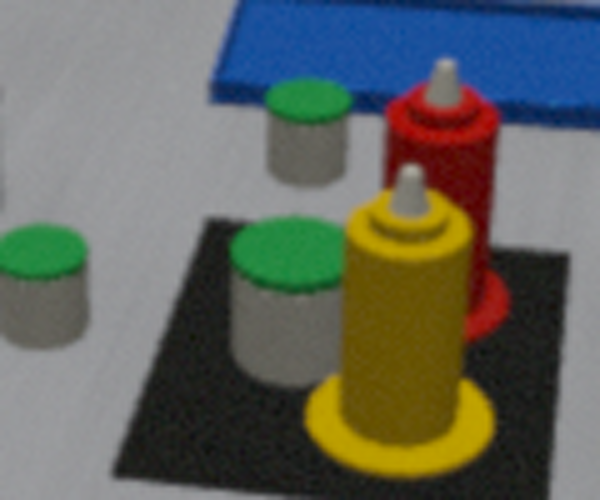

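The crops show the mat corners at crop-1 (397,67), (698,90), (687,356), (368,331) and the carry tray rim corners at (120,12), (259,46), (182,321), (33,288). The nozzle tips are at top crop (449,208) and (621,230), and side crop (413,167) and (447,60). The cup is clear of both bottles.

```bash
python3 - <<'E'
from h import *
np.set_printoptions(precision=4,suppress=True)
T=cams.get_image("top");S=cams.get_image("side")
t=lambda p:np.array(p)/2.8+[100,160]-.3
s=lambda p:np.array(p)/5+[230,165]-.4
for n,a,b in(('Y',(449,208),(413,167)),('R',(621,230),(447,60))): print(n,tri(T,t(a),S,s(b)), onz(T,t(a),.134))
M=np.array([onz(T,t(p),.004) for p in((397,67),(698,90),(687,356),(368,331))])[:,:2]
C=np.array([onz(T,t(p),.029) for p in((120,12),(259,46),(182,321),(33,288))])[:,:2]
for n,Q in(('mat',M),('carry',C)):
    print(n,Q.mean(0),'len',[np.linalg.norm(Q[i]-Q[i-1]).round(4) for i in range(4)])
    x=Q[0]+Q[1]-Q[2]-Q[3];th=np.arctan2(x[1],x[0]);y=Q[0]+Q[3]-Q[1]-Q[2];print('yaw',th,np.arctan2(-y[0],y[1]))
    x/=np.linalg.norm(x);yy=np.array([-x[1],x[0]])
    if n=='mat':
        for k in(.05,-.05): print('coaster',Q.mean(0)-.025*x+k*yy)
    else: print('comp',(Q[2]+Q[3])/2+.051*x)
for d in(T,):
    im=d["color"]
    for nm,lo,hi in(('yel',(20,150,60),(32,255,255)),('red',(0,180,60),(4,255,255))):
        m=mask(im,lo,hi); m[:,:][:245]=0
        print(nm,circz(d,max(blobs(m),key=lambda q:q[1][4])[2][246:] if 0 else m,.008))
E
```

```text
Y [0.5054 0.053  0.1339] [0.5044 0.0529 0.134 ]
R [ 0.5049 -0.047   0.1347] [ 0.5038 -0.0471  0.134 ]
mat [0.5309 0.0036] len [np.float64(0.1877), np.float64(0.2164), np.float64(0.187), np.float64(0.2177)]
yaw 0.04559400489707673 0.044303861466241996
coaster [0.5037 0.0525]
coaster [ 0.5082 -0.0474]
carry [0.5253 0.2698] len [np.float64(0.1977), np.float64(0.1023), np.float64(0.1941), np.float64(0.1031)]
yaw -0.09292259925269289 -0.10699407745897398
comp [0.4785 0.2742]
yel (array([0.5029, 0.0533]), np.float64(0.08412885940211177))
red (array([ 0.5079, -0.046 ]), np.float64(0.08317451826850573))
```

```bash
cat > d.py <<'E'
import sys,numpy as np
from scipy.spatial.transform import Rotation as Ro
from station import readout
s=readout.state();R=Ro.from_euler('xyz',s["tool_rot"]).as_matrix()
t=np.array(list(map(float,sys.argv[1:4])))
print('shift cm',(R.T@(t-s["position"])*100).round(2),'yaw',s["tool_rot"].round(3),'pos',s["position"].round(4),'t',s["clock"],'w',s["grip_width"])
E
python3 -m jog '[[[8.5,0,0,0,-8],[8.5,0,0,0,-8.2],[8.5,-5,0,0,0],[8.5,-5,0,0,0],[8.5,-5,-5,0,0],[8.5,-5,-5,0,0],[8.5,-5,-5,0,0],[8.5,-5,-5,0,0]]]' 40; python3 d.py 0.5045 -0.047 0.222
```

```text
clock: 1.3
position: [0.4664, 0.4698, 0.2229]
tool_rot: [3.141, 0.0, 3.142]
ft_force: [1.0, 1.1, 1.1]
grip_width: 0.0851
finger_force: 0.0
shift cm [ -3.82 -51.68   0.08] yaw [3.141 0.    3.142] pos [0.4664 0.4698 0.2229] t 1.3 w 0.08508682507661715
```

```bash
python3 -m jog '[[[8.5,-1.6,-6,0,0],[8.5,0,-6.2,0,0],[8.5,0,-6.2,0,0],[8.5,0,-6.2,0,0],[8.5,0,-6.2,0,0],[8.5,0,-6.2,0,0],[8.5,0,-6.2,0,0],[8.5,0,-6.2,0,0]]]'; python3 -m jog '[[[8.5,0,0,0,0],[8.5,0,0,0,0],[8.5,0,0,0,0],[8.5,0,0,0,0]]]' ; python3 d.py 0.5045 -0.047 0.088; python3 - <<'E'
from h import *
d=cams.get_image("wrist");cv2.imwrite("pics/w1.png",d["color"][:,:,::-1])
for P in ([.5045,-.047,.134],[.505,.053,.134]): print(proj(d,np.array(P)))
E
```

```text
clock: 2.3
position: [0.4808, -0.0246, 0.2231]
tool_rot: [3.141, 0.001, 3.142]
ft_force: [0.6, 0.3, -1.2]
grip_width: 0.085
finger_force: 0.0
clock: 2.8
position: [0.4811, -0.0217, 0.2227]
tool_rot: [-3.142, -0.0, -3.14]
ft_force: [0.6, -0.0, 0.3]
grip_width: 0.0851
finger_force: 0.0
shift cm [-2.34 -2.53 13.47] yaw [-3.142 -0.    -3.14 ] pos [ 0.4811 -0.0217  0.2227] t 2.8 w 0.08512358330957107
[248.11563418 242.94204445]
[368.93104967 243.66222272]
```

View pics/w1.png

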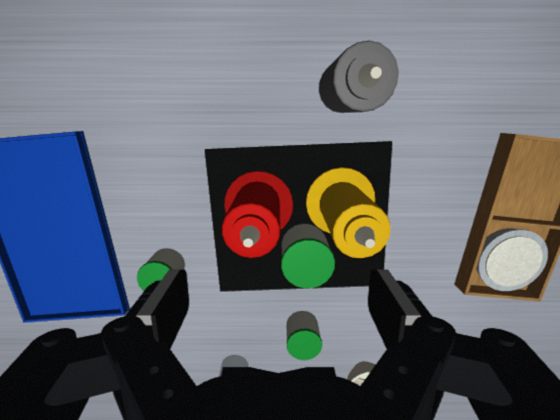

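The wrist view has the red nozzle at (248,243) and the yellow at (369,243), matching my projections. I'm moving over the red bottle now.

```bash
python3 -m jog '[[[8.5,-2.3,-2.5,0,0],[8.5,0,0,0,0],[8.5,0,0,3,0],[8.5,0,0,3,0],[8.5,0,0,3,0],[8.5,0,0,2.5,0],[8.5,0,0,2,0],[8.5,0,0,0,0]]]'; python3 d.py 0.5045 -0.047 0.088
```

```text
clock: 3.85
position: [0.503, -0.0471, 0.0868]
tool_rot: [-3.141, -0.003, -3.141]
ft_force: [1.4, 0.4, -0.6]
grip_width: 0.0849
finger_force: 0.0
shift cm [-0.15  0.01 -0.12] yaw [-3.141e+00 -3.000e-03 -3.141e+00] pos [ 0.503  -0.0471  0.0868] t 3.85 w 0.08494249333956108
```

```bash
python3 -m jog '[[[5,-0.1,0,0,0],[4.5,0,0,0,0],[4.5,0,0,0,0],[4.5,0,0,0,0],[4.5,0,0,0,0],[4.5,0,0,0,0],[4.5,0,0,0,0],[4.5,0,0,0,0]]]' 40;  python3 -m jog '[[[4.5,0,0,-1,0],[4.5,0,0,-2,0],[4.5,0,0,-3,0],[4.5,0,0,-3,0],[4.5,0,0,-2,0],[4.5,0,0,0,0],[4.5,0,0,0,0]]]'; python3 d.py 0.6 -0.30 0.197
```

```text
clock: 4.85
position: [0.506, -0.0474, 0.0891]
tool_rot: [3.141, 0.002, -3.142]
ft_force: [-0.6, 1.2, 9.4]
grip_width: 0.0518
finger_force: 39.9
clock: 5.72
position: [0.5046, -0.0476, 0.1973]
tool_rot: [3.142, -0.001, -3.142]
ft_force: [0.0, 0.9, -2.4]
grip_width: 0.0518
finger_force: 42.4
shift cm [ -9.54 -25.24   0.03] yaw [ 3.142e+00 -1.000e-03 -3.142e+00] pos [ 0.5046 -0.0476  0.1973] t 5.725 w 0.05184458021647106
```

```bash
python3 -m jog '[[[4.5,-1,-2.5,0,0],[4.5,-2,-5,0,0],[4.5,-2,-5,0,0],[4.5,-2,-5,0,0],[4.5,-1.5,-4,0,0],[4.5,-1,-2.5,0,0],[4.5,0,-1.2,0,0],[4.5,0,0,0,0]]]'; python3 -m jog '[[[4.5,0,0,0,0],[4.5,0,0,3,0],[4.5,0,0,3,0],[4.5,0,0,2.5,0],[4.5,0,0,1,0],[4.5,0,0,0,0],[4.5,0,0,0,0]]]';python3 d.py 0.6 -0.30 0.085
```

```text
clock: 6.72
position: [0.5991, -0.3, 0.1969]
tool_rot: [3.141, -0.002, 3.14]
ft_force: [-0.5, 0.3, -1.8]
grip_width: 0.0518
finger_force: 42.6
clock: 7.6
position: [0.6006, -0.2997, 0.104]
tool_rot: [-3.141, 0.001, -3.141]
ft_force: [0.4, 0.3, -2.5]
grip_width: 0.0521
finger_force: 42.6
shift cm [ 0.07 -0.03  1.9 ] yaw [-3.141e+00  1.000e-03 -3.141e+00] pos [ 0.6006 -0.2997  0.104 ] t 7.6 w 0.052100719387542356
```

```bash
python3 -m jog '[[[4.5,0,0,0.8,0],[4.5,0,0,0.4,0],[4.5,0,0,0.2,0],[4.5,0,0,0,0],[4.5,0,0,0,0]]]'; python3 -m jog '[[[4.5,0,0,0.2,0],[4.5,0,0,0,0],[4.5,0,0,0,0]]]';python3 -m jog '[[[4.5,0,0,0.15,0],[4.5,0,0,0,0],[4.5,0,0,0,0]]]'
```

```text
clock: 8.22
position: [0.6001, -0.2998, 0.0889]
tool_rot: [-3.141, 0.0, 3.141]
ft_force: [-0.0, 0.8, -2.4]
grip_width: 0.0515
finger_force: 42.6
clock: 8.6
position: [0.6, -0.2997, 0.0868]
tool_rot: [-3.142, -0.0, 3.142]
ft_force: [0.6, -0.1, -2.7]
grip_width: 0.0518
finger_force: 42.6
clock: 8.98
position: [0.6001, -0.2997, 0.0854]
tool_rot: [-3.142, -0.0, 3.141]
ft_force: [0.3, 0.6, -0.6]
grip_width: 0.0516
finger_force: 42.7
```

```bash
python3 -m jog '[[[4.5,0,0,0.05,0],[4.5,0,0,0,0],[4.5,0,0,0,0]]]'; python3 -m jog '[[[6,0,0,0,0],[7,0,0,0,0],[8.5,0,0,0,0],[8.5,0,0,0,0],[8.5,0,0,0,0],[8.5,0,0,0,0]]]';python3 -m jog '[[[8.5,0,0,-3,0],[8.5,0,0,-3,0],[8.5,0,0,-3,0],[8.5,0,0,-2.2,0],[8.5,0,0,0,0],[8.5,0,0,0,0]]]'; python3 d.py 0.5052 0.053 0.197
```

```text
clock: 9.35
position: [0.6003, -0.2997, 0.0853]
tool_rot: [-3.141, 0.001, 3.142]
ft_force: [-1.2, 0.4, 5.2]
grip_width: 0.0516
finger_force: 43.3
clock: 10.1
position: [0.6, -0.2997, 0.0848]
tool_rot: [-3.142, -0.0, 3.141]
ft_force: [-0.3, -0.2, -0.1]
grip_width: 0.085
finger_force: 0.0
clock: 10.85
position: [0.5997, -0.2995, 0.1961]
tool_rot: [3.141, -0.001, 3.142]
ft_force: [-0.5, 0.5, -0.3]
grip_width: 0.0847
finger_force: 0.0
shift cm [ 9.45 35.24 -0.07] yaw [ 3.141e+00 -1.000e-03  3.142e+00] pos [ 0.5997 -0.2995  0.1961] t 10.85 w 0.08465259622627848
```

Red is parked; next is yellow.

```bash
python3 -m jog '[[[8.5,1,4,0,0],[8.5,2,6,0,0],[8.5,2,6,0,0],[8.5,2,6,0,0],[8.5,2,6,0,0],[8.5,0.4,5,0,0],[8.5,0,2.2,0,0],[8.5,0,0,0,0]]]'; python3 -m jog '[[[8.5,0,0,0,0],[8.5,0,0,3,0],[8.5,0,0,3,0],[8.5,0,0,2.5,0],[8.5,0,0,1.5,0],[8.5,0,0,0.8,0],[8.5,0,0,0,0],[8.5,0,0,0,0]]]'; python3 d.py 0.5052 0.053 0.088
```

```text
clock: 11.85
position: [0.5064, 0.0513, 0.196]
tool_rot: [-3.141, -0.001, -3.138]
ft_force: [-0.6, 0.5, -0.3]
grip_width: 0.085
finger_force: 0.0
clock: 12.85
position: [0.5075, 0.0495, 0.0895]
tool_rot: [3.141, 0.001, 3.141]
ft_force: [1.0, 0.8, 0.3]
grip_width: 0.0853
finger_force: 0.0
shift cm [0.23 0.35 0.15] yaw [3.141e+00 1.000e-03 3.141e+00] pos [0.5075 0.0495 0.0895] t 12.85 w 0.08531553790268875
```

```bash
python3 - <<'E'
from h import *
d=cams.get_image("top");cv2.imwrite("pics/t2.png",d["color"][:,:,::-1])
E
```

```text
(no output)
```

View pics/t2.png

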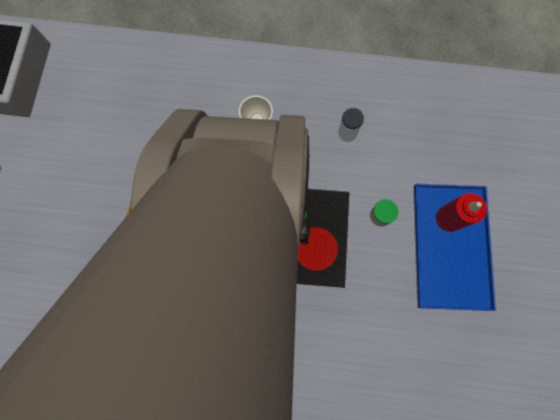

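The top view shows red standing in the blue tray (nozzle at about (472,206)), with the red coaster fully exposed at (317,249). I'm gripping yellow next.

```bash
python3 -m jog '[[[8.5,0.2,0.35,0.1,0],[8.5,0,0,0,0],[5,0,0,0,0],[4.5,0,0,0,0],[4.5,0,0,0,0],[4.5,0,0,0,0],[4.5,0,0,0,0],[4.5,0,0,0,0]]]' 40;  python3 -m jog '[[[4.5,0,0,0,0],[4.5,0,0,-1,0],[4.5,0,0,-2,0],[4.5,0,0,-3,0],[4.5,0,0,-3,0],[4.5,0,0,-2,0],[4.5,0,0,0,0],[4.5,0,0,0,0]]]'; python3 d.py 0.491 -0.309 0.197;  python3 - <<'E'
from h import *
d=cams.get_image("top");m=mask(d["color"],(0,180,60),(4,255,255));m[:,400:]=0
print([circz(d,b[2],.008) for b in blobs(m,300)])
E
```

```text
clock: 13.9
position: [0.5055, 0.0531, 0.0883]
tool_rot: [3.141, 0.001, 3.141]
ft_force: [-0.9, 0.6, 7.6]
grip_width: 0.0519
finger_force: 40.5
clock: 14.9
position: [0.5046, 0.0529, 0.1972]
tool_rot: [-3.141, -0.001, 3.142]
ft_force: [-0.3, -0.0, -1.6]
grip_width: 0.052
finger_force: 42.3
shift cm [ 1.350e+00 -3.619e+01  3.000e-02] yaw [-3.141e+00 -1.000e-03  3.142e+00] pos [0.5046 0.0529 0.1972] t 14.9 w 0.052020260592455896
[(array([ 0.5089363 , -0.04888081]), np.float64(0.07894383900870662))]
```

```bash
python3 -m jog '[[[4.5,0,-3,0,0],[4.5,0.2,-5.5,0,0],[4.5,0.3,-6,0,0],[4.5,0.3,-6,0,0],[4.5,0.3,-6,0,0],[4.5,0.2,-5.5,0,0],[4.5,0,-3,0,0],[4.5,0,-1.2,0,0]]]'; python3 -m jog '[[[4.5,0,0,0,0],[4.5,0,0,1,0],[4.5,0,0,3,0],[4.5,0,0,3,0],[4.5,0,0,2,0],[4.5,0,0,1,0],[4.5,0,0,0,0],[4.5,0,0,0,0]]]';python3 d.py 0.491 -0.309 0.0855
```

```text
clock: 15.95
position: [0.491, -0.3107, 0.1968]
tool_rot: [-3.141, -0.002, 3.139]
ft_force: [-0.3, 1.2, -1.6]
grip_width: 0.0521
finger_force: 42.4
clock: 16.95
position: [0.4925, -0.3089, 0.0985]
tool_rot: [-3.141, 0.001, -3.141]
ft_force: [-0.9, -1.0, -1.5]
grip_width: 0.0524
finger_force: 42.5
shift cm [ 0.15 -0.    1.3 ] yaw [-3.141e+00  1.000e-03 -3.141e+00] pos [ 0.4925 -0.3089  0.0985] t 16.95 w 0.05237043223222742
```

```bash
python3 -m jog '[[[4.5,0,0,0.6,0],[4.5,0,0,0.3,0],[4.5,0,0,0.15,0],[4.5,0,0,0,0],[4.5,0,0,0,0]]]'; python3 -m jog '[[[4.5,0,0,0.15,0],[4.5,0,0,0,0],[4.5,0,0,0,0]]]';python3 -m jog '[[[4.5,0,0,0.1,0],[4.5,0,0,0,0],[4.5,0,0,0,0]]]'
```

```text
clock: 17.58
position: [0.492, -0.309, 0.0874]
tool_rot: [-3.142, 0.0, 3.141]
ft_force: [-1.0, -0.5, -1.1]
grip_width: 0.052
finger_force: 42.5
clock: 17.95
position: [0.492, -0.309, 0.0859]
tool_rot: [-3.142, 0.0, 3.141]
ft_force: [-0.2, -1.8, -1.9]
grip_width: 0.052
finger_force: 42.5
clock: 18.32
position: [0.4919, -0.309, 0.0848]
tool_rot: [-3.142, -0.0, 3.141]
ft_force: [-0.3, -0.1, -0.8]
grip_width: 0.0518
finger_force: 42.5
```

```bash
python3 -m jog '[[[4.5,0,0,0.07,0],[4.5,0,0,0,0],[4.5,0,0,0,0]]]'; python3 -m jog '[[[4.5,0,0,0.05,0],[4.5,0,0,0,0],[4.5,0,0,0,0]]]'
```

```text
clock: 18.7
position: [0.4922, -0.309, 0.0843]
tool_rot: [-3.142, 0.0, 3.141]
ft_force: [0.1, 1.8, 5.4]
grip_width: 0.052
finger_force: 43.0
clock: 19.08
position: [0.4925, -0.309, 0.0843]
tool_rot: [-3.142, 0.001, -3.142]
ft_force: [-1.2, 2.9, 12.3]
grip_width: 0.052
finger_force: 43.9
```

Contact. I'll release, rise, and go over the cup.

```bash
python3 -m jog '[[[4.5,0,0,-0.05,0],[6,0,0,0,0],[7,0,0,0,0],[8.5,0,0,0,0],[8.5,0,0,0,0],[8.5,0,0,0,0],[8.5,0,0,-2,0],[8.5,0,0,-3,0]]]';python3 -m jog '[[[8.5,0,0,-3,0],[8.5,0,0,-3,0],[8.5,0,0,0,0],[8.5,0,0,0,0]]]'; python3 - <<'E'
from h import *
np.set_printoptions(precision=4,suppress=True)
T=cams.get_image("top");S=cams.get_image("side");W=cams.get_image("wrist")
for n,d in(('T',T),('S',S)):
    im=d["color"]
    for b in blobs(mask(im,(50,100,50),(80,255,255))): print(n,'g',b[0],b[1][4],circz(d,b[2],.062))
    for nm,lo,hi in(('yel',(20,150,60),(32,255,255)),('red',(0,180,60),(4,255,255))):
        for b in blobs(mask(im,lo,hi),200): print(n,nm,b[0],b[1][4],*circz(d,b[2],.008))
cv2.imwrite("pics/s3.png",np.vstack([S["color"],T["color"]])[:,:,::-1][60:660])
E
python3 d.py 0.5622 0.0135 0.194
```

```text
clock: 20.08
position: [0.4916, -0.309, 0.1353]
tool_rot: [3.141, -0.001, 3.141]
ft_force: [0.5, 0.0, 1.0]
grip_width: 0.0853
finger_force: 0.0
clock: 20.58
position: [0.4919, -0.3088, 0.1945]
tool_rot: [3.142, 0.0, 3.142]
ft_force: [-0.1, -0.6, -0.1]
grip_width: 0.0854
finger_force: 0.0
T g [297.1 153.1] 411 (array([0.6764, 0.0112]), np.float64(0.043829980748779064))
T g [289.9 212.4] 852 (array([0.561, 0.011]), np.float64(0.06058483223467167))
T g [385.5 211.1] 451 (array([ 0.5847, -0.1622]), np.float64(0.043851873725753145))
T yel [264.3 244.4] 1539 [0.5039 0.0536] 0.08540766129982184
T yel [462.9 272.8] 1119 [ 0.4948 -0.3305] 0.0860309039957677
T red [470.9 208.2] 334 [ 0.6245 -0.3406] 0.05649046821896919
T red [315.5 248.4] 1428 [ 0.5082 -0.0459] 0.08355844753134793
S g [291.2 185.1] 121 (array([ 0.5848, -0.127 ]), np.float64(0.04502561364355395))
S g [288.6 215.5] 323 (array([0.5628, 0.0184]), np.float64(0.06339349579889401))
S g [237.6 215.2] 163 (array([0.6753, 0.0437]), np.float64(0.043932337275802806))
S yel [333.8 162.3] 606 [ 0.5223 -0.4188] 0.24149435415390352
S yel [309.7 248.4] 739 [0.5052 0.0572] 0.08850493899741319
S red [297.1 158.7] 413 [ 0.668  -0.4042] 0.26448341398341096
S red [315.5 224.3] 502 [ 0.5097 -0.0419] 0.08587631558280809
shift cm [-7.050e+00  3.223e+01 -3.000e-02] yaw [ 3.141e+00 -1.000e-03  3.141e+00] pos [ 0.4916 -0.3088  0.1936] t 20.725 w 0.08544333666053006
```

View pics/s3.png

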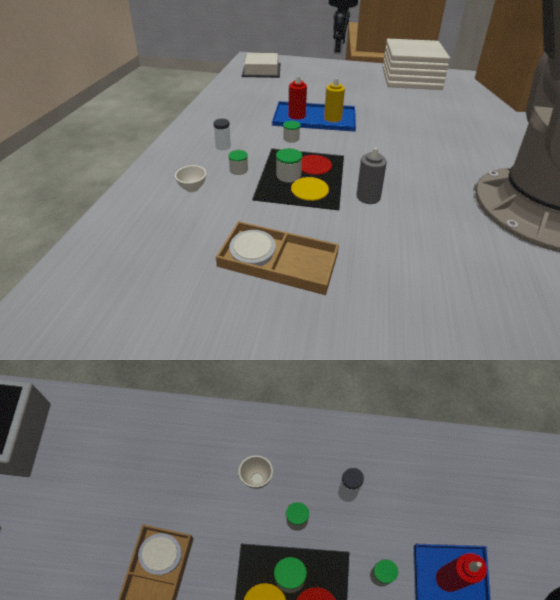

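Both bottles stand in the tray, and the cup and both coasters are clear. Going to the cup.

```bash
python3 -m jog '[[[8.5,-1,4,0,0],[8.5,-2,6,0,0],[8.5,-2,6,0,0],[8.5,-1,6,0,0],[8.5,-1,5,0,0],[8.5,0,3.5,0,0],[8.5,0,1.6,0,0],[8.5,0,0,0,0]]]'; python3 -m jog '[[[8.5,0,0,0,0],[8.5,0,0,4,0],[8.5,0,0,4,0],[8.5,0,0,3,0],[8.5,0,0,1.5,0],[8.5,0,0,0,0],[8.5,0,0,0,0],[8.5,0,0,0,0]]]'; python3 d.py 0.5618 0.0125 0.047
```

```text
clock: 21.72
position: [0.5613, 0.0108, 0.1937]
tool_rot: [-3.141, -0.001, -3.141]
ft_force: [-1.4, -0.3, 0.1]
grip_width: 0.0853
finger_force: 0.0
clock: 22.72
position: [0.5622, 0.0106, 0.0702]
tool_rot: [3.141, 0.002, 3.141]
ft_force: [0.1, 0.4, -0.3]
grip_width: 0.085
finger_force: 0.0
shift cm [0.04 0.19 2.32] yaw [3.141e+00 2.000e-03 3.141e+00] pos [0.5622 0.0106 0.0702] t 22.725 w 0.08498720298043601
```

```bash
python3 -m jog '[[[8.5,0,0.15,1.2,0],[8.5,0,0,1.1,0],[8.5,0,0,0,0],[6.5,0,0,0,0],[5,0,0,0,0],[5,0,0,0,0],[5,0,0,0,0],[5,0,0,0,0]]]' 25;  python3 -m jog '[[[5,0,0,0,0],[5,0,0,0,0],[5,0,0,-0.5,0],[5,0,0,-1.5,0],[5,0,0,-3,0],[5,0,0,-3,0],[5,0,0,-2,0],[5,0,0,0,0]]]'; python3 d.py 0.4785 0.274 0.147
```

```text
clock: 23.72
position: [0.5618, 0.012, 0.0466]
tool_rot: [3.141, 0.001, 3.141]
ft_force: [-1.2, 0.4, 6.7]
grip_width: 0.0578
finger_force: 25.8
clock: 24.72
position: [0.5625, 0.0122, 0.1482]
tool_rot: [3.141, 0.003, 3.141]
ft_force: [-0.4, -0.2, -1.4]
grip_width: 0.0575
finger_force: 27.2
shift cm [ 8.4  26.18  0.12] yaw [3.141e+00 3.000e-03 3.141e+00] pos [0.5625 0.0122 0.1482] t 24.725 w 0.05753024765109352
```

```bash
python3 -m jog '[[[5,0.5,2,0,0],[5,1.5,4,0,0],[5,1.7,5,0,0],[5,1.7,5,0,0],[5,1.5,5,0,0],[5,1,3.5,0,0],[5,0.5,1.7,0,0],[5,0,0,0,0]]]'; python3 -m jog '[[[5,0,0,0,0],[5,0,0,2,0],[5,0,0,3,0],[5,0,0,2,0],[5,0,0,1,0],[5,0,0,0.5,0],[5,0,0,0,0],[5,0,0,0,0]]]'; python3 d.py 0.4785 0.274 0.047;  python3 - <<'E'
from h import *
d=cams.get_image("wrist");s=cams.get_image("side")
cv2.imwrite("pics/w4.png",d["color"][:,:,::-1]);cv2.imwrite("pics/s4.png",cv2.resize(s["color"][240:380,180:380],None,fx=3,fy=3)[:,:,::-1])
E
```

```text
clock: 25.72
position: [0.4771, 0.2745, 0.1457]
tool_rot: [-3.141, -0.001, -3.14]
ft_force: [0.8, -0.3, -0.9]
grip_width: 0.0573
finger_force: 27.2
clock: 26.72
position: [0.4779, 0.2742, 0.0617]
tool_rot: [3.141, 0.001, 3.141]
ft_force: [-0.6, -0.2, -0.7]
grip_width: 0.0577
finger_force: 27.2
shift cm [-0.06 -0.02  1.47] yaw [3.141e+00 1.000e-03 3.141e+00] pos [0.4779 0.2742 0.0617] t 26.725 w 0.057742544161443095
```

View pics/s4.png

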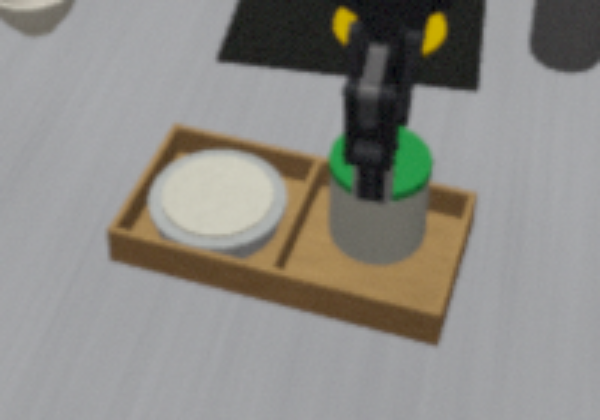

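The side crop shows the cup hanging upright, about 15 mm above the compartment and inside its walls. I'm lowering it.

```bash
python3 -m jog '[[[5,0,0,0.6,0],[5,0,0,0.4,0],[5,0,0,0.2,0],[5,0,0,0,0],[5,0,0,0,0]]]'; python3 -m jog '[[[5,0,0,0.12,0],[5,0,0,0,0],[5,0,0,0,0]]]';python3 -m jog '[[[5,0,0,0.08,0],[5,0,0,0,0],[5,0,0,0,0]]]';python3 -m jog '[[[5,0,0,0.08,0],[5,0,0,0,0],[5,0,0,0,0]]]'
```

```text
clock: 27.45
position: [0.4776, 0.2741, 0.0491]
tool_rot: [-3.142, -0.0, 3.141]
ft_force: [-0.3, 0.6, -1.7]
grip_width: 0.0578
finger_force: 27.2
clock: 27.82
position: [0.4776, 0.2741, 0.0479]
tool_rot: [3.142, -0.0, 3.142]
ft_force: [-0.3, -1.2, -1.7]
grip_width: 0.0577
finger_force: 27.2
clock: 28.2
position: [0.4775, 0.2741, 0.0471]
tool_rot: [-3.142, -0.0, 3.142]
ft_force: [0.3, 0.2, 0.1]
grip_width: 0.058
finger_force: 27.2
clock: 28.58
position: [0.4778, 0.2741, 0.0467]
tool_rot: [3.141, 0.0, 3.141]
ft_force: [-2.1, -2.7, 6.4]
grip_width: 0.0574
finger_force: 28.3
```

Contact. Release, rise, then look.

```bash
python3 -m jog '[[[5,0,0,-0.05,0],[6,0,0,0,0],[7,0,0,0,0],[8.5,0,0,0,0],[8.5,0,0,0,0],[8.5,0,0,0,0],[8.5,0,0,-1,0],[8.5,0,0,-3,0]]]';python3 -m jog '[[[8.5,0,0,-5,0],[8.5,0,0,-5,0],[8.5,0,0,-1,0],[8.5,0,0,0,0],[8.5,0,0,0,0]]]'; python3 - <<'E'
from h import *
np.set_printoptions(precision=4,suppress=True)
T=cams.get_image("top");S=cams.get_image("side")
s=lambda p:np.array(p)/5+[230,165]-.4
for n,d in(('T',T),('S',S)):
    for b in blobs(mask(d["color"],(50,100,50),(80,255,255)),200): print(n,'g',b[0],b[1][4],circz(d,b[2],.062))
y=[b for b in blobs(mask(T["color"],(20,150,60),(32,255,255)),200)];print([b[0] for b in y])
c=cv2.resize(T["color"][175:315,400:500],None,fx=4,fy=4,interpolation=cv2.INTER_CUBIC)
e=cv2.resize(S["color"][120:220,260:360],None,fx=4,fy=4,interpolation=cv2.INTER_CUBIC)
cv2.imwrite("pics/p5.png",np.hstack([c,np.vstack([e,np.zeros((160,400,3),np.uint8)])])[:,:,::-1])
cv2.imwrite("pics/s5.png",cv2.resize(S["color"][240:380,180:380],None,fx=3,fy=3)[:,:,::-1])
E
python3 d.py 0.4915 -0.309 0.196
```

```text
clock: 29.58
position: [0.4769, 0.2736, 0.0868]
tool_rot: [-3.14, -0.002, 3.141]
ft_force: [0.2, 0.1, -0.1]
grip_width: 0.085
finger_force: 0.0
clock: 30.2
position: [0.477, 0.2738, 0.1957]
tool_rot: [-3.14, -0.001, -3.142]
ft_force: [0.6, 0.4, -1.1]
grip_width: 0.0849
finger_force: 0.0
T g [297.1 153.2] 412 (array([0.6763, 0.0112]), np.float64(0.04389682117281546))
T g [385.5 211. ] 449 (array([ 0.5848, -0.1622]), np.float64(0.04387487326777044))
T g [141.3 241.3] 783 (array([0.4769, 0.2718]), np.float64(0.05915993561398455))
S g [306.3 300.1] 695 (array([0.4787, 0.2787]), np.float64(0.06062747062609554))
[array([264.3, 244.4]), array([464.3, 272. ])]
shift cm [-1.450e+00 -5.827e+01  5.000e-02] yaw [-3.140e+00 -1.000e-03  3.141e+00] pos [0.4771 0.2737 0.1956] t 30.3 w 0.08492989631198371
```

View pics/p5.png

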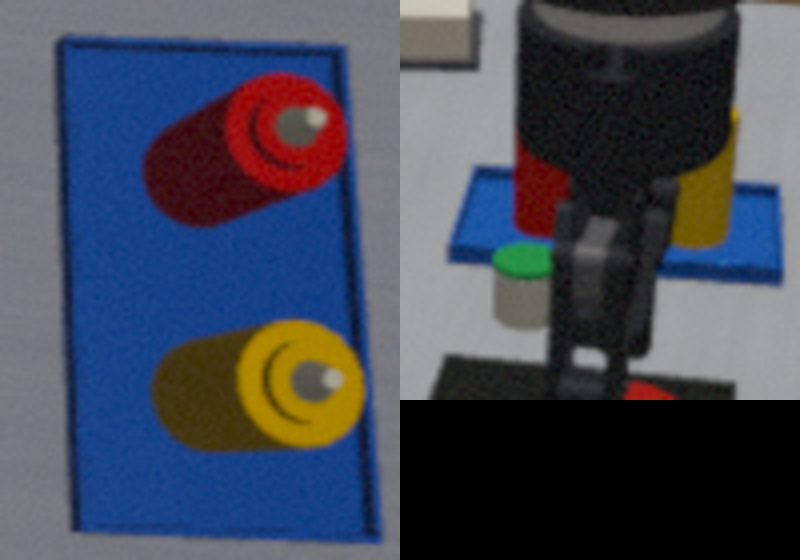

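View pics/s5.png

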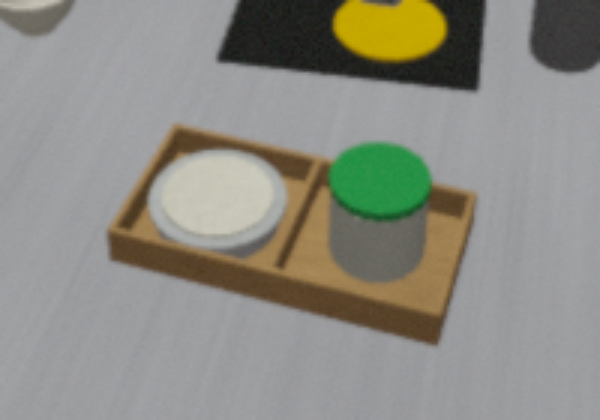

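The cup is upright within the compartment, and both bottles still stand in the tray. Fetching yellow first.

```bash
python3 -m jog '[[[8.5,-0.5,-3,0,0],[8.5,-1,-5,0,0],[8.5,0,-6,0,0],[8.5,0,-6,0,0],[8.5,0,-6,0,0],[8.5,0,-6,0,0],[8.5,0,-6,0,0],[8.5,0,-6,0,0]]]'; python3 -m jog '[[[8.5,0,-5.5,0,0],[8.5,0,-4.5,0,0],[8.5,0,-2.5,0,0],[8.5,0,-1,0,0],[8.5,0,0,0,0],[8.5,0,0,0,0]]]'; python3 d.py 0.4921 -0.309 0.085;  python3 - <<'E'
from h import *
d=cams.get_image("top")
for p in((483.25,269.75),(479,204.25)):print(onz(d,p,.130))
E
```

```text
clock: 31.3
position: [0.492, -0.1677, 0.1963]
tool_rot: [-3.141, -0.001, -3.141]
ft_force: [1.0, 0.8, -0.5]
grip_width: 0.085
finger_force: 0.0
clock: 32.05
position: [0.4928, -0.2996, 0.1966]
tool_rot: [3.141, -0.0, -3.14]
ft_force: [-0.6, 0.1, -0.7]
grip_width: 0.0853
finger_force: 0.0
shift cm [ 0.06 -0.95 11.16] yaw [ 3.141 -0.    -3.14 ] pos [ 0.4928 -0.2996  0.1966] t 32.05 w 0.08528484251284113
[ 0.49133686 -0.30798963  0.13      ]
[ 0.59831454 -0.29929506  0.13      ]
```

```bash
python3 -m jog '[[[8.5,0.1,-0.95,0,0],[8.5,0,0,0,0],[8.5,0,0,3,0],[8.5,0,0,3,0],[8.5,0,0,2.5,0],[8.5,0,0,1.7,0],[8.5,0,0,0.9,0],[8.5,0,0,0,0]]]'; python3 -m jog '[[[8.5,0,0,0,0],[5,0,0,0,0],[4.5,0,0,0,0],[4.5,0,0,0,0],[4.5,0,0,0,0],[4.5,0,0,0,0],[4.5,0,0,0,0],[4.5,0,0,0,0]]]' 40;  python3 -m jog '[[[4.5,0,0,0,0],[4.5,0,0,-1,0],[4.5,0,0,-2,0],[4.5,0,0,-3,0],[4.5,0,0,-3,0],[4.5,0,0,-2,0],[4.5,0,0,0,0],[4.5,0,0,0,0]]]'; python3 d.py 0.504 0.0535 0.195
```

```text
clock: 33.1
position: [0.4915, -0.3105, 0.0858]
tool_rot: [3.142, -0.0, 3.141]
ft_force: [-0.7, 0.1, -0.0]
grip_width: 0.0847
finger_force: 0.0
clock: 34.1
position: [0.4922, -0.3105, 0.0866]
tool_rot: [-3.141, 0.001, -3.142]
ft_force: [-0.1, 2.4, 10.7]
grip_width: 0.0521
finger_force: 40.0
clock: 35.1
position: [0.4913, -0.3101, 0.1957]
tool_rot: [3.141, -0.0, -3.142]
ft_force: [0.2, 0.7, -2.2]
grip_width: 0.0516
finger_force: 42.2
shift cm [-1.27 36.36  0.08] yaw [ 3.141 -0.    -3.142] pos [ 0.4913 -0.3101  0.1957] t 35.1 w 0.051612253446392496
```

```bash
python3 -m jog '[[[4.5,0,3,0,0],[4.5,-0.3,5.5,0,0],[4.5,-0.3,6,0,0],[4.5,-0.3,6,0,0],[4.5,-0.3,6,0,0],[4.5,-0.1,5.5,0,0],[4.5,0,3,0,0],[4.5,0,1.35,0,0]]]'; python3 -m jog '[[[4.5,0,0,0,0],[4.5,0,0,0,0],[4.5,0,0,1.5,0],[4.5,0,0,3,0],[4.5,0,0,3,0],[4.5,0,0,1.5,0],[4.5,0,0,0,0],[4.5,0,0,0,0]]]';python3 d.py 0.504 0.0535 0.0895
```

```text
clock: 36.1
position: [0.504, 0.0547, 0.1951]
tool_rot: [-3.141, -0.001, -3.14]
ft_force: [-0.3, -1.1, -2.1]
grip_width: 0.0516
finger_force: 42.3
clock: 37.1
position: [0.5051, 0.0529, 0.1065]
tool_rot: [3.141, 0.001, 3.141]
ft_force: [0.2, -0.3, -1.1]
grip_width: 0.0517
finger_force: 42.4
shift cm [0.11 0.06 1.7 ] yaw [3.141e+00 1.000e-03 3.141e+00] pos [0.5051 0.0529 0.1065] t 37.1 w 0.05166506170287639
```

```bash
python3 -m jog '[[[4.5,0.05,0.05,0.7,0],[4.5,0,0,0.4,0],[4.5,0,0,0.2,0],[4.5,0,0,0,0],[4.5,0,0,0,0]]]'; python3 -m jog '[[[4.5,0,0,0.2,0],[4.5,0,0,0,0],[4.5,0,0,0,0]]]';python3 -m jog '[[[4.5,0,0,0.1,0],[4.5,0,0,0,0],[4.5,0,0,0,0]]]'
```

```text
clock: 37.72
position: [0.5041, 0.0536, 0.0929]
tool_rot: [-3.142, 0.0, 3.141]
ft_force: [0.2, -0.9, -2.0]
grip_width: 0.0518
finger_force: 42.4
clock: 38.1
position: [0.5041, 0.0537, 0.0909]
tool_rot: [3.142, 0.0, 3.142]
ft_force: [-0.9, -0.2, -0.2]
grip_width: 0.0518
finger_force: 42.6
clock: 38.48
position: [0.5049, 0.0539, 0.0906]
tool_rot: [3.141, 0.002, 3.141]
ft_force: [-2.1, 1.8, 14.3]
grip_width: 0.052
finger_force: 43.9
```

Yellow is in contact; release and go over to red.

```bash
python3 -m jog '[[[4.5,0,0,-0.07,0],[6,0,0,0,0],[7,0,0,0,0],[8.5,0,0,0,0],[8.5,0,0,0,0],[8.5,0,0,0,0],[8.5,0,0,-2,0],[8.5,0,0,-3,0]]]'; python3 -m jog '[[[8.5,0,0,-3,0],[8.5,0,0,-2.5,0],[8.5,0,-3,0,0],[8.5,-2,-5,0,0],[8.5,-2,-6,0,0],[8.5,-2,-6,0,0],[8.5,-2,-6,0,0],[8.5,-1.5,-5,0,0]]]'; python3 -m jog '[[[8.5,0,-3,0,0],[8.5,0,-1,0,0],[8.5,0,0,0,0],[8.5,0,0,0,0]]]'; python3 d.py 0.5997 -0.2997 0.085
```

```text
clock: 39.48
position: [0.5035, 0.0533, 0.1405]
tool_rot: [-3.141, -0.002, 3.141]
ft_force: [0.9, -0.0, 0.3]
grip_width: 0.085
finger_force: 0.0
clock: 40.48
position: [0.5987, -0.2567, 0.1954]
tool_rot: [-3.141, -0.0, 3.141]
ft_force: [0.5, 0.3, 0.6]
grip_width: 0.085
finger_force: 0.0
clock: 40.98
position: [0.5987, -0.2927, 0.1955]
tool_rot: [3.141, 0.0, -3.14]
ft_force: [-0.3, -0.0, -0.1]
grip_width: 0.0851
finger_force: 0.0
shift cm [-0.1  -0.71 11.05] yaw [ 3.141  0.    -3.14 ] pos [ 0.5987 -0.2927  0.1955] t 40.975 w 0.08509206649141283
```

```bash
python3 -m jog '[[[8.5,-0.1,-0.65,0,0],[8.5,0,0,0,0],[8.5,0,0,3,0],[8.5,0,0,3,0],[8.5,0,0,2.5,0],[8.5,0,0,1.6,0],[8.5,0,0,0.9,0],[8.5,0,0,0,0]]]'; python3 -m jog '[[[8.5,0,0,0,0],[5,0,0,0,0],[4.5,0,0,0,0],[4.5,0,0,0,0],[4.5,0,0,0,0],[4.5,0,0,0,0],[4.5,0,0,0,0],[4.5,0,0,0,0]]]' 40;  python3 -m jog '[[[4.5,0,0,0,0],[4.5,0,0,-1,0],[4.5,0,0,-2,0],[4.5,0,0,-3,0],[4.5,0,0,-3,0],[4.5,0,0,-2,0],[4.5,0,0,0,0],[4.5,0,0,0,0]]]'; python3 d.py 0.5083 -0.0465 0.195
```

```text
clock: 41.98
position: [0.5993, -0.3008, 0.0855]
tool_rot: [-3.142, -0.0, 3.141]
ft_force: [-0.1, -0.2, 0.3]
grip_width: 0.0852
finger_force: 0.0
clock: 42.98
position: [0.5999, -0.3008, 0.0864]
tool_rot: [-3.142, 0.001, -3.142]
ft_force: [-0.8, 1.0, 7.4]
grip_width: 0.0519
finger_force: 40.4
clock: 43.98
position: [0.5989, -0.3004, 0.1946]
tool_rot: [3.141, -0.001, -3.142]
ft_force: [0.4, 0.3, -3.0]
grip_width: 0.0511
finger_force: 42.3
shift cm [ 9.060e+00  2.539e+01 -1.000e-02] yaw [ 3.141e+00 -1.000e-03 -3.142e+00] pos [ 0.5989 -0.3004  0.1946] t 43.975 w 0.05112490800907153
```

```bash
python3 -m jog '[[[4.5,1,2.5,0,0],[4.5,2,5,0,0],[4.5,2,5,0,0],[4.5,2,5,0,0],[4.5,1.4,4,0,0],[4.5,0.6,2.5,0,0],[4.5,0,1.3,0,0],[4.5,0,0,0,0]]]'; python3 -m jog '[[[4.5,0,0,0,0],[4.5,0,0,1.5,0],[4.5,0,0,3,0],[4.5,0,0,3,0],[4.5,0,0,1.5,0],[4.5,0,0,0,0],[4.5,0,0,0,0]]]';python3 d.py 0.5083 -0.0465 0.0895
```

```text
clock: 44.98
position: [0.5094, -0.0474, 0.1951]
tool_rot: [-3.141, -0.001, -3.141]
ft_force: [0.2, -0.5, -2.4]
grip_width: 0.0518
finger_force: 42.6
clock: 45.85
position: [0.5098, -0.0481, 0.1062]
tool_rot: [-3.142, 0.001, 3.141]
ft_force: [-0.3, 0.3, -2.2]
grip_width: 0.0514
finger_force: 42.6
shift cm [0.15 0.16 1.67] yaw [-3.142e+00  1.000e-03  3.141e+00] pos [ 0.5098 -0.0481  0.1062] t 45.85 w 0.05142583927383524
```

```bash
python3 -m jog '[[[4.5,0.1,0.15,0.7,0],[4.5,0,0,0.4,0],[4.5,0,0,0.2,0],[4.5,0,0,0,0],[4.5,0,0,0,0]]]'; python3 -m jog '[[[4.5,0,0,0.2,0],[4.5,0,0,0,0],[4.5,0,0,0,0]]]';python3 -m jog '[[[4.5,0,0,0.06,0],[4.5,0,0,0,0],[4.5,0,0,0,0]]]'
```

```text
clock: 46.48
position: [0.5084, -0.0463, 0.0926]
tool_rot: [-3.142, 0.0, 3.141]
ft_force: [-0.2, -0.7, -2.8]
grip_width: 0.0515
finger_force: 42.6
clock: 46.85
position: [0.5083, -0.0463, 0.0905]
tool_rot: [3.142, -0.0, 3.141]
ft_force: [-0.2, 0.4, -1.1]
grip_width: 0.0517
finger_force: 42.7
clock: 47.22
position: [0.5089, -0.0462, 0.0904]
tool_rot: [3.141, 0.001, 3.142]
ft_force: [-0.2, 0.8, 7.8]
grip_width: 0.0515
finger_force: 43.7
```

```bash
python3 -m jog '[[[4.5,0,0,-0.04,0],[6,0,0,0,0],[7,0,0,0,0],[8.5,0,0,0,0],[8.5,0,0,0,0],[8.5,0,0,0,0],[8.5,0,0,-2,0],[8.5,0,0,-3,0]]]'; python3 -m jog '[[[8.5,0,0,-4,0],[8.5,0,0,-4,0],[8.5,0,0,-2,0],[8.5,-1,-6,0,0],[8.5,-1,-6,0,0],[8.5,0,-6,0,0],[8.5,0,-4,0,0],[8.5,0,0,0,0]]]'; python3 - <<'E'
from h import *
T=cams.get_image("top");S=cams.get_image("side")
cv2.imwrite("pics/f.png",np.hstack([cv2.resize(T["color"][140:320,100:360],(390,270)),cv2.resize(S["color"][160:340,180:440],(390,270))])[:,:,::-1])
E
```

```text
clock: 48.22
position: [0.5077, -0.0464, 0.1404]
tool_rot: [-3.141, -0.002, 3.141]
ft_force: [1.4, -0.4, -0.1]
grip_width: 0.0849
finger_force: 0.0
clock: 49.22
position: [0.5272, -0.2698, 0.2403]
tool_rot: [-3.14, -0.001, 3.137]
ft_force: [0.7, 0.5, -1.1]
grip_width: 0.0851
finger_force: 0.0
```

View pics/f.png

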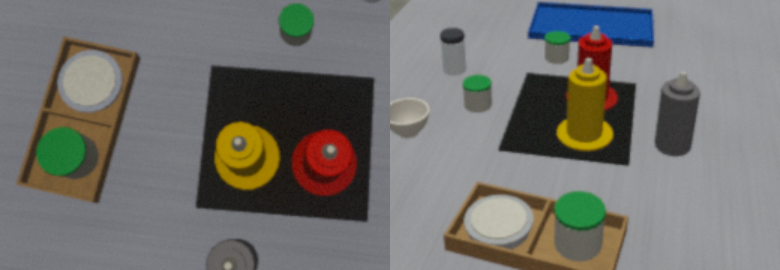

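The final view shows both bottles upright and centred on their own coasters (yellow nozzle (239,143), red (330,150) in the left panel). The cup is in the compartment at (62,151), and the shaker and ramekin are undisturbed.

```bash
python3 -c "
from station import ctrl
print(ctrl.job_done())"
```

```text
the job is handed in; nothing more can be done
None
```

The job is handed in at about 49 s: the cup is in the carry tray's empty compartment, both bottles stand upright on their own coasters, and the shaker and ramekin were not touched.

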